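# Refit the pump relay and rinse a jade flask

## Robot

A 6-joint arm with a two-finger parallel gripper is mounted at the origin on the work surface. World frame = base frame: x ahead of the robot, y to its left, z up, the work surface at z = 0. Lengths are in mm, angles in rad, forces in N, time in s.
With the tool pointing down it reaches from about 375 to 900 mm from the base axis. Payload 3.1 kg.
Tool frame: the origin (TCP) lies on the front face of the gripper's body, between the roots of the fingers; the fingertips stand 73 mm ahead of it and the grasp point (between the pads) lies 54 mm ahead of it; z points along the fingers, y is the direction in which the jaws open and shut (so a half turn about z gives the same grasp; the last joint's range is limited). The gripper opens to 85 mm and grips with 20 to 120 N. Pads are 22 mm wide; open, the fingers measure 114 mm over their backs; the gripper's body (76 mm by 85 mm) begins 54 mm behind the grasp point. The pads swing forward as they close: fully open they stand 13 mm farther back than shut.
Start: joints at [-1.431, 0.527, 1.433, -0, 1.181, -0.178], TCP at [195.915, -593.477, 303.91] pointing down, gripper open.
Joint ranges: [-3.08, 3.08], [-0.75, 2.2], [0.22, 2.44], [-1.43, 4.57], [0, 2.65], [-2.85, 2.85]. Speed limits (rad/s): [2.79, 2.79, 3.14, 3.14, 3.14, 3.14].

## Interface

Orientations are given as a unit quaternion [x, y, z, w].
In Python, from station import env gives the robot as it stands. Calls block until the motion is done:
- env.movep(position, orientation): joint-space move of the TCP to a pose.
- env.move_straight(position, vel=150, frame=None, contact_N=None): straight line of the TCP; frame=None keeps the orientation; vel is the mean speed in mm/s. With contact_N (N) it stops when the force on the tool has changed by that much, and returns True; else False.
- env.move_joints(angles): joint-space move.
- env.command_gripper(opening, grasp_force=None): finger opening in mm; grasp_force is the grip in N (None keeps the last); returns when the fingers have stopped.
- env.hold(seconds).
- env.solve_ik(position, orientation): joint angles nearest the present ones, or None.
- env.sense(): the state.
- env.camera(name): name is "side" or "top" or "wrist"; returns a dict with "color" (400x640x3 uint8, red, green, blue), "fov_y" (degrees; the focal length in pixels is half the picture's height over the tangent of half this angle, whatever the lens; pixels are square), "cx", "cy" (the principal point, pixels), "distortion" ([k1, k2, p1, p2, k3] as OpenCV has them; the pictures are not rectified), "position" and "orientation" of the camera in the world. Camera axes: x right, y down, z forward; pixel columns grow to the right and rows downward; lengths in mm; the calibration is good to about 2 mm. A picture is of the moment at which its call begins. There is no depth.
A pose or a line that the arm cannot do raises env.Unreachable and nothing moves.
- env.close_job(): hands the job in, once; it reports no verdict.
The state is a dict: "time": time; "qpos": joint angles; "qd": joint speeds; "tau": joint torques, N m; "tcp_pos": TCP position; "orientation": TCP orientation; "wrist_force": force on the tool from outside, world axes, zero at the start; "torque": the same for the moment, N m; "grip_width": finger opening in mm.
Only numpy, scipy, OpenCV 4.12 (cv2) and the standard library are available. Lean on these libraries where they do the work, as an engineer would, in place of code of your own. Each camera call takes 0.05 s, during which the arm holds its last target. There are 200 camera calls.

## Task

The rinse pump's relay was pulled out for servicing: plug the white relay from the bench fully home into the empty socket in the open control box, so that the pump can run. Then take the green jade flask from the wire drain rack, set it neck down, upright, into the sprung rubber ring of the bottle rinser and press it straight down, without ramming it, to the bottom of the ring's travel, which opens the rinse valve. Finish while still holding the flask pressed down there, and leave the other flask, the tools and the stock where they are.

Things in the scene. Friction and masses are not known exactly. Their poses are not given: they have to be found in the camera images.
- relay_mid (a point): Loose plug-in relay standing on its plug on the bench: white cover with orange patch on top, black base. Point on its axis half-way up its 60 mm, z up. Cover and base 36 mm (x) by 30 mm (y), 48 mm tall; below them the plug, 30 (x) by 24 (y), 12 mm long. 70 g. Fits its socket either way round (half turn).
- socket_mouth (a point): Centre of the mouth of the empty relay socket, a rectangular hole in the top of a dark grey block (46 x 40 mm), 42 mm above the bench; z up. Hole 32 mm (x) by 26 mm (y), so 1 mm clearance a side, 14 mm deep, 2 mm chamfer. Fully home, the relay's base rests on the block and relay_mid is 18 mm above this point.
- control_box: Open grey sheet-steel box, 180 (x) x 250 (y) mm, walls 55 mm high, cover hinged open beyond its far side (+x). Origin under its centre. The empty socket is at x 0, y +12 mm; a second socket at y -73 mm holds a relay like the loose one (fixed, top 90 mm above the bench); terminal blocks, 39 mm high, from y 62 to 110 mm.
- flask_mid (a point): Green jade flask, neck down in the drain rack. 84 mm tall, 60 mm across. From the mouth (bottom): neck 22 mm across, 18 mm long; round shoulder of 30 mm radius; straight band, 60 mm across, 46 to 62 mm up; rounded end with a flat 36 mm foot on top. Point on the axis, 54 mm above the mouth, 30 mm below the foot; z up out of the foot. 160 to 260 g.
- rack: White wire drain rack with two rings (tops 49 mm above the bench) at y +45 and -45 mm; origin under its centre. The flasks stand in the rings neck down, in either order, mouths 23 mm above the bench. Fixed.
- agate_flask: Orange-brown flask, same shape as the green one, in the other ring of the rack. Origin at its mouth, z up. Leave it.
- ring_center (a point): Centre of the rinser's sprung ring, in its mid-plane, z up; moves with the ring. Level black rubber ring, inside 40 mm, outside 56 mm, 8 mm thick, on three thin rods, 110 mm above the bench at rest; slides straight down only. The flask's shoulder seats in it with flask_mid 32 mm above this point, neck hanging free inside.
- ring (a joint): How far the sprung ring is pressed down: 0 at rest at the top, 0.016 m at its stop. The spring pushes back with about 7 N at first and 14 N at the stop; the weight of the flask alone does not move it.
- rinser: Steel basin of the bottle rinser, 240 (x) x 200 (y) mm, rim 45 mm high, a copper feed pipe looping over it (70 mm high) at the middle of its far side (+x); the sprung ring stands over its middle. Origin under its centre. Fixed.
- dressing_stick: Pale abrasive stick, 15 x 110 x 15 mm, lying along y. Leave it.
- screwdriver: Screwdriver, 190 mm, lying on the bench. Leave it.
- caliper: Steel caliper, 200 mm, lying flat. Leave it.
- rough_stone: Rough green stone, about 66 x 52 x 43 mm. Leave it.
- compound_jar: White jar with green cap, 52 mm across, 55 mm tall. Leave it.
- grinding_wheel: Grinding wheel lying flat, 90 mm across, 14 mm thick. Leave it.
Things that resemble listed ones, but are neither listed nor needed, are in the scene too. Of the things that look like the part that bears relay_mid, the smaller one is meant.

How it is judged (in metres and radians):
On the way:
1. the relay is plugged fully home into the empty socket (z of relay_mid in the frame of socket_mouth below 0.0205 m and horizontal distance between relay_mid and socket_mouth below 0.004 m and angle between the x axis of relay_mid and the x axis of socket_mouth, either way round below 0.12 rad and angle between relay_mid's own z axis and vertical below 0.08 rad), for 0.2 s.
At the end, for the whole second after the job is handed in: The relay is home in its socket (within 2.5 mm in height, 4 mm sideways, square to it); the robot still holds the green flask neck down, upright (8 degrees), centred in the sprung ring (6 mm) and pressing on it, the ring at least 12.5 mm down (all of step 1 and value of joint ring above 0.0125 m and horizontal distance between flask_mid and ring_center below 0.006 m and z of flask_mid in the frame of ring_center between 0.027 and 0.037 m and angle between flask_mid's own z axis and vertical below 0.14 rad and contact force between flask and ring above 6 N and contact force between any of the fingers, the arm and flask above 2 N); the arm keeps its last pose, push and grip.
It fails at once if the other flask, a tool or the stock is moved more than 4 cm or the other flask tipped (distance of any of agate_flask, dressing_stick, screwdriver, caliper, rough_stone, compound_jar, grinding_wheel from where it was at the start of the episode above 0.04 m or angle between agate_flask's own z axis and vertical above 0.5 rad).
It fails at once if the flask is rammed into the ring with more than 60 N (contact force between flask and ring above 60 N).
It also fails if it takes over 58 s, if anything falls off the work surface, if the arm or the gripper's body presses on something with over 40 N, if the wrist force passes 120 N, or if a joint passes its speed limit or range.

## Working session

There is one attempt and no reset: what is moved stays moved. The work goes in short steps, each a Python script; the robot and the scene stay as the last script left them, time stands still between calls to the robot, and variables do not carry over. Pictures are saved under pics/ and viewed, about 8 in all and at most 12, crops included, and the job is handed in when it is done.

```bash
mkdir -p pics; ls; cat > h.py <<'E'
import numpy as np, cv2
from scipy.spatial.transform import Rotation as R
from station import env
def shot(n,f=None):
    c=env.camera(n)
    if f: cv2.imwrite(f'pics/{f}.png',c['color'][...,::-1])
    return c
def K(c):
    h=c['color'].shape[0]; f=h/2/np.tan(np.radians(c['fov_y'])/2)
    return np.array([[f,0,c['cx']],[0,f,c['cy']],[0,0,1]])
def ray(c,px):
    p=cv2.undistortPoints(np.array(px,float).reshape(-1,1,2),K(c),np.array(c['distortion'],float))[:,0]
    d=np.c_[p,np.ones(len(p))]
    return np.array(c['position'],float),R.from_quat(c['orientation']).apply(d)
def plane(c,px,z):
    o,d=ray(c,px); return o+d*((z-o[2])/d[:,2])[:,None]
def proj(c,P):
    r=R.from_quat(c['orientation']).inv(); q=r.apply(np.atleast_2d(P)-np.array(c['position']))
    return cv2.projectPoints(q.reshape(-1,1,3),np.zeros(3),np.zeros(3),K(c),np.array(c['distortion'],float))[0][:,0]
def tri(c1,p1,c2,p2):
    o1,d1=ray(c1,[p1]);o2,d2=ray(c2,[p2]);d1=d1[0];d2=d2[0]
    s=np.linalg.lstsq(np.c_[d1,-d2],o2-o1,rcond=None)[0]
    a=o1+s[0]*d1;b=o2+s[1]*d2
    return (a+b)/2,np.linalg.norm(a-b)
E
python3 - <<'E'
from h import *
for n in('top','side'):
    c=shot(n,n+'0'); print(n,c['position'],c['orientation'],c['fov_y'],c['distortion'])
s=env.sense();print(s['orientation'],s['time'],s['wrist_force'])
E
```

```text
pics
top [ 404.72830123  -11.56474666 1085.89515193] [ 0.70625916 -0.70181483  0.06647767 -0.06507425] 54.74058518996562 [-0.0920659  0.         0.         0.         0.       ]
side [ 550.86823649 -573.07388732  686.30715084] [ 0.92854152 -0.03544658  0.01692852 -0.36914444] 57.76945656564031 [0.00059054 0.         0.         0.         0.        ]
[ 9.87322918e-01  1.58721610e-01  2.15848631e-05 -9.51793233e-04] 0.1 [-0.12137068 -0.00045022  0.00963323]
```

View pics/top0.png

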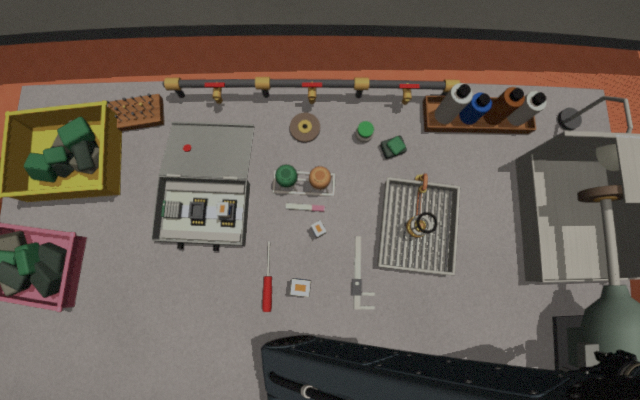

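View pics/side0.png

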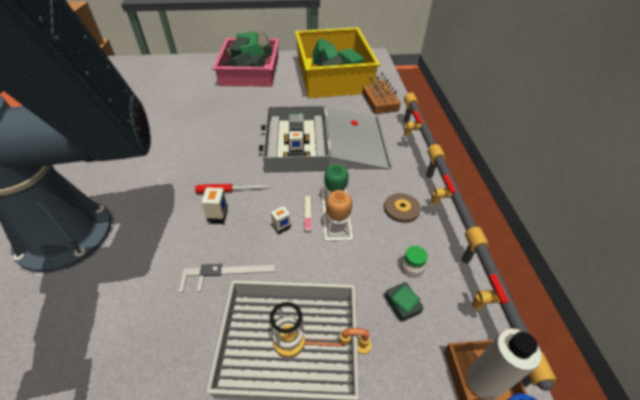

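Top view: two loose white relays with orange patches, A at (317,229), turned, and B at (300,288), larger. The third is the fixed one in the box at (224,210). The green flask is at (286,175), agate at (320,177), ring at (427,223), and the empty socket near (199,211). A looks like the smaller. I'll measure both and confirm in a crop.

```bash
python3 - <<'E'
from h import *
c=shot('top')
img=c['color']
for n,p,z in [('A',(318,229),60),('B',(300,287),60),('fixed',(224,210),90),('socket',(199,211),42),('green',(286,175),107),('agate',(320,177),107),('ring',(427,223),114)]:
    print(n,plane(c,[p],z)[0].round(0))
    if n in 'AB':
        x,y=p;w=img[y-16:y+16,x-18:x+18].astype(int)
        m=((w.min(2)>165)|((w[...,0]>190)&(w[...,2]<120))).astype(np.uint8)
        k,l,s,ce=cv2.connectedComponentsWithStats(m); i=1+s[1:,4].argmax()
        ct=np.argwhere(l==i)[:,::-1].astype(np.float32); print(cv2.minAreaRect(ct),s[i,4])
cv2.imwrite('pics/crop.png',cv2.resize(img[190:320,150:350],None,fx=4,fy=4,interpolation=cv2.INTER_CUBIC)[...,::-1])
w=env.camera('wrist');s=env.sense()
Rt=R.from_quat(s['orientation']);print('cam in tcp',Rt.inv().apply(np.array(w['position'])-s['tcp_pos']),(Rt.inv()*R.from_quat(w['orientation'])).as_matrix().round(2),w['fov_y'],s['tcp_pos'])
E
```

```text
A [511. -18.  60.]
((18.0, 15.0), (10.733125686645508, 8.944271087646484), 63.43495178222656) 41
B [359.  28.  60.]
((17.90243911743164, 16.378049850463867), (16.675161361694336, 13.803942680358887), 6.340191841125488) 135
fixed [556. 228.  90.]
socket [560. 310.  42.]
green [647.  66. 107.]
agate [642. -22. 107.]
ring [ 522. -296.  114.]
cam in tcp [ 69.87533865   0.14622182 -70.02059232] [[ 0.   -0.96 -0.27]
 [ 1.    0.    0.  ]
 [-0.   -0.27  0.96]] 59.6710958657117 [ 195.86591941 -593.16115507  303.30206476]
```

View pics/crop.png

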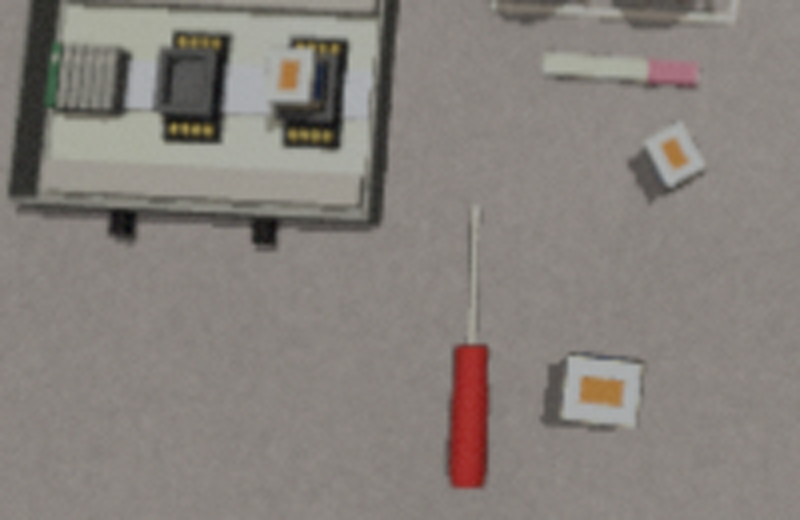

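A's cover (about 36 x 30 mm) is clearly smaller than B's (about 50 x 42), and the empty socket block is at crop (190,82). A is the one meant. Next, near views with the wrist camera.

```bash
cat >> h.py <<'E'
def down(yaw): return (R.from_euler('z',yaw)*R.from_euler('x',np.pi)).as_quat()
E
python3 - <<'E'
from h import *
import pickle
V={}
for n,p in [('ring',(522,-296,290)),('relay',(511,-18,240)),('flask',(645,66,290)),('sock',(560,310,240))]:
    env.movep(p,down(np.pi/2)); env.hold(.15); V[n]=shot('wrist'); print(n,env.sense()['time'],env.sense()['qpos'].round(2) if hasattr(env.sense()['qpos'],'round') else '')
pickle.dump(V,open('v.pkl','wb'))
t=np.vstack([np.hstack([V['ring']['color'],V['relay']['color']]),np.hstack([V['flask']['color'],V['sock']['color']])])
cv2.imwrite('pics/views.png',cv2.resize(t,(800,500),interpolation=cv2.INTER_AREA)[...,::-1])
E
```

```text
ring 2.025 [-0.7   0.51  1.51 -0.    1.12 -0.7 ]
relay 3.3167 [-0.26  0.47  1.78 -0.    0.89 -0.25]
flask 4.2167 [-0.07  0.57  1.39 -0.    1.18 -0.07]
sock 5.4417 [ 0.33  0.62  1.45 -0.    1.07  0.33]
```

View pics/views.png

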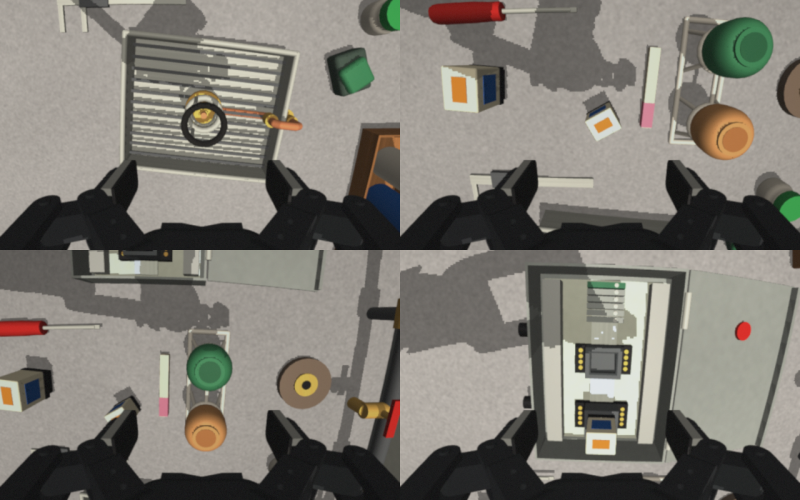

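The wrist views (full-resolution pixels) show the ring at (326,198), relay A's top at (325,198), the green flask's foot at (334,187), and the socket mouth at (325,178). Now precise detection.

```bash
cat > det.py <<'E'
from h import *
import pickle
V=pickle.load(open('v.pkl','rb'))
def comp(m,p):
    m=cv2.morphologyEx(m.astype(np.uint8),cv2.MORPH_OPEN,np.ones((2,2)))
    k,l,s,ce=cv2.connectedComponentsWithStats(m)
    ys,xs=np.nonzero(l); j=np.argmin((xs-p[0])**2+(ys-p[1])**2)
    return l==l[ys[j],xs[j]]
def cont(m):
    c=cv2.findContours(m.astype(np.uint8),cv2.RETR_EXTERNAL,cv2.CHAIN_APPROX_NONE)[0]
    return max(c,key=cv2.contourArea)[:,0]
def rect(c,m,z):
    P=plane(c,cont(m),z)[:,:2].astype(np.float32); return cv2.minAreaRect(P),cv2.boxPoints(cv2.minAreaRect(P))
ann=[]
def note(c,m,p,h=70):
    a=c['color'].copy(); cv2.drawContours(a,[cont(m).reshape(-1,1,2)],-1,(255,0,255),1)
    x,y=p; ann.append(cv2.resize(a[y-h:y+h,x-h:x+h],(300,300),interpolation=cv2.INTER_NEAREST))
E
cat > d1.py <<'E'
from det import *
# relay
c=V['relay'];a=c['color'].astype(int);p=(325,198)
m=comp((a.min(2)>150),p); m=cv2.drawContours(np.zeros(m.shape,np.uint8),[cont(m).reshape(-1,1,2)],-1,1,-1)
print('relay',rect(c,m,60)); note(c,m,p)
mo=comp((a[...,0]>170)&(a[...,2]<110),p); print(' patch',rect(c,mo,60)[0])
# ring
c=V['ring'];a=c['color'].astype(int);p=(326,198)
m=comp(a.max(2)<60,p); ct=plane(c,cont(m),110)[:,:2].astype(np.float32)
print('ring',cv2.fitEllipse(ct),cv2.minEnclosingCircle(ct)); note(c,m,p)
# flask
c=V['flask'];a=c['color'].astype(int);p=(334,187)
m=comp((a[...,1]>a[...,0]*1.35)&(a[...,1]>a[...,2]*1.15),p); note(c,m,p)
for z in(77,107): print('flask sil',z,cv2.fitEllipse(plane(c,cont(m),z)[:,:2].astype(np.float32)))
# socket
c=V['sock'];a=c['color'].astype(int);p=(325,178)
print(a[178,280:372:3].sum(1)//3); print(a[140:215:3,325].sum(1)//3)
x,y=p; ann.append(cv2.resize(c['color'][y-50:y+50,x-50:x+50],(300,300),interpolation=cv2.INTER_NEAREST))
x,y=(334,187);ann.append(cv2.resize(V['flask']['color'][y-70:y+70,x-70:x+70],(300,300)))
cv2.imwrite('pics/ann.png',np.vstack([np.hstack(ann[:2]),np.hstack(ann[2:4])])[...,::-1])
E
python3 d1.py
```

```text
relay (((488.8345947265625, -21.955230712890625), (571.766357421875, 270.3546142578125), 4.135690212249756), array([[ 193.94702,   92.25255],
       [ 213.44464, -177.39809],
       [ 783.72217, -136.16301],
       [ 764.22455,  133.48763]], dtype=float32))
 patch ((515.7495727539062, -21.436965942382812), (19.257429122924805, 11.062762260437012), 29.12483787536621)
ring ((526.128173828125, -298.8688659667969), (53.701759338378906, 53.83534240722656), 26.240251541137695) ((526.2744140625, -298.8258361816406), 27.515426635742188)
flask sil 77 ((654.482177734375, 63.715476989746094), (59.149314880371094, 63.269203186035156), 8.284090042114258)
flask sil 107 ((653.4473266601562, 71.15611267089844), (52.85968780517578, 56.54149627685547), 8.284119606018066)
[ 79  47 161 176 113  52 113 111  81 113 116 115 114 115 114 117 115 114
 114 115 115  79  74 111 115  70 100 143  73  49 166]
[161 161 162 156  49  47 110 113  92 115 116 114 115 115 114 114 114  92
  48  67 101 113 193 228 229]
```

View pics/ann.png

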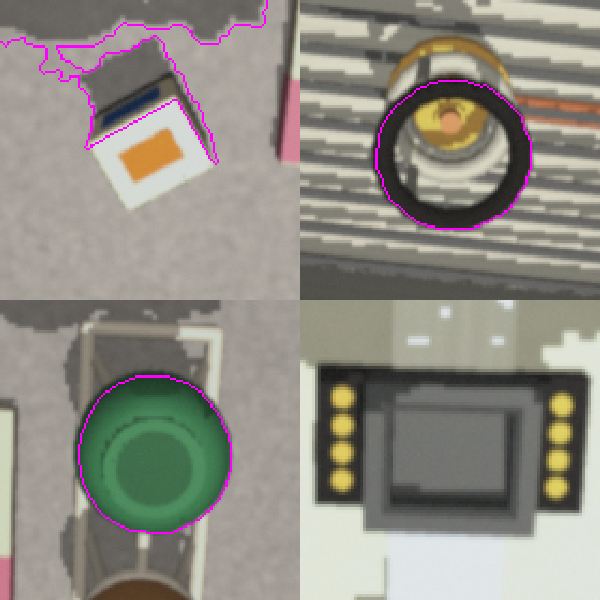

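The annotated crops show the ring outline is clean: 54 mm, centre (526,-299). Relay top corners come out clear, with its long axis along the patch at about 29°. The flask foot circle is at about (336,195), and the socket block and hole are crisp. I need a brighter threshold for the relay, a foot ray for the flask, and one closer socket view.

```bash
cat > d2.py <<'E'
from det import *
c=V['relay'];a=c['color'].astype(int);p=(325,205)
o=(a[...,0]>170)&(a[...,2]<110)
m=comp((a.min(2)>195)|o,p); print('relay',rect(c,m,60)[0])
c=V['flask'];print('foot',plane(c,[(335.9,195.4)],107)[0])
g=c['color'].astype(int)
env.move_straight((560,300,185)); env.hold(.15); V['sock2']=shot('wrist')
for n in('sock','sock2'):
    c=V[n];a=c['color'].astype(int); q=tuple(proj(c,(562,313,42))[0].astype(int)); g=a.mean(2)
    m=comp((g>62)&(g<135)&(np.ptp(a,axis=2)<14),q)
    m=cv2.morphologyEx(m.astype(np.uint8),cv2.MORPH_OPEN,np.ones((9,9)))
    print(n,q,rect(c,m,42)[0]); x,y=q
    m2=np.zeros_like(m);m2[y-60:y+60,x-60:x+60]=m[y-60:y+60,x-60:x+60]; note(c,m2,(x,y),60)
    print(rect(c,m2,42)[0])
cv2.imwrite('pics/sock.png',np.hstack(ann)[...,::-1]);pickle.dump(V,open('v.pkl','wb'))
E
python3 d2.py
```

```text
relay ((515.8275756835938, -21.41598892211914), (33.331787109375, 27.35341453552246), 29.12807273864746)
foot [653.8152842   66.75221998 107.        ]
sock (np.int64(321), np.int64(186)) ((565.9600219726562, 320.1379699707031), (33.454246520996094, 46.64394760131836), 88.69660186767578)
((565.9600219726562, 320.1379699707031), (33.454246520996094, 46.64394760131836), 88.69660186767578)
sock2 (np.int64(321), np.int64(194)) ((565.0282592773438, 319.0353698730469), (21.905475616455078, 29.733806610107422), 88.07080078125)
((565.0282592773438, 319.0353698730469), (21.905475616455078, 29.733806610107422), 88.07080078125)
```

View pics/sock.png

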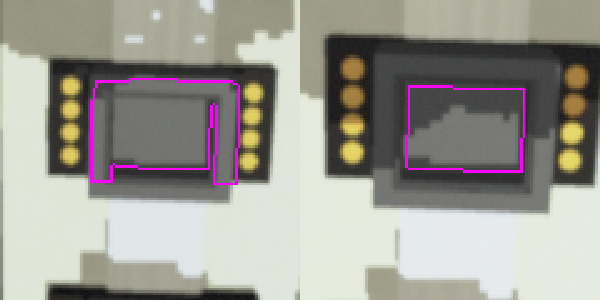

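Masks broke up in the shadow, so I'll enlarge and read the corners directly.

```bash
python3 - <<'E'
from det import *
t=[]
for n,(x,y) in(('sock',(323,178)),('sock2',(321,186))):
    a=V[n]['color'][y-36:y+36,x-40:x+40]; a=np.clip(a.astype(float)*1.8,0,255).astype(np.uint8)
    t.append(cv2.resize(a,None,fx=5,fy=5,interpolation=cv2.INTER_CUBIC))
cv2.imwrite('pics/sock3.png',np.hstack(t)[...,::-1])
E
```

```text
(no output)
```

View pics/sock3.png

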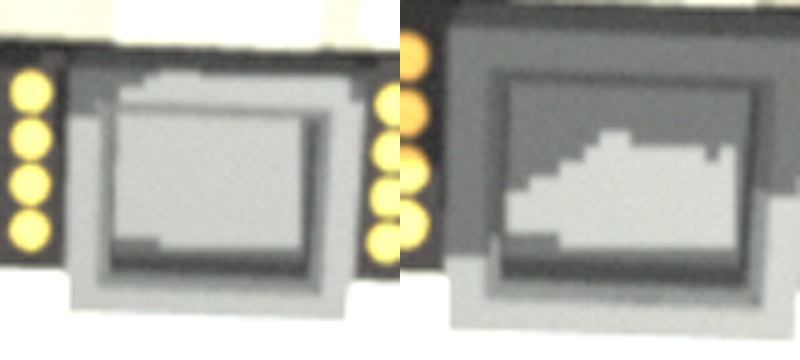

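Left pane block corners are about (70,68), (363,77), (345,318), (70,310), with chamfer edge (98,103), (328,112), (322,295), (98,287). Right pane chamfer is (490,70), (762,78), (755,305), (487,297).

```bash
python3 - <<'E'
from det import *
for n,o,q in (('sock',(283,142),[(70,68),(363,77),(345,318),(70,310)]),('sock',(283,142),[(98,103),(328,112),(322,295),(98,287)]),('sock2',(281,150),[(90,70),(362,78),(355,305),(87,297)])):
    P=plane(V[n],np.array(q)/5-.4+o,42)[:,:2]
    e=np.roll(P,-1,0)-P
    print(n,P.mean(0).round(1),'sides',np.linalg.norm(e,axis=1).round(1),'ang',[round(float(np.degrees(np.arctan2(*x[::-1]))),1) for x in (e[0],-e[2])])
    print(P.round(1).tolist())
E
```

```text
sock [564.7 318. ] sides [45.4 39.  44.2 39. ] ang [-1.8, -1.8]
[[542.7, 338.2], [588.1, 336.8], [586.1, 297.9], [541.9, 299.3]]
sock [564.6 317.2] sides [35.8 29.6 35.9 29.7] ang [-2.3, -2.2]
[[547.0, 332.8], [582.7, 331.3], [582.3, 301.7], [546.5, 303.1]]
sock2 [564.2 317.6] sides [33.8 29.6 34.6 29.5] ang [-1.6, -1.8]
[[547.6, 332.9], [581.4, 331.9], [581.2, 302.3], [546.7, 303.4]]
```

Socket is (564.5, 317.5, 42), yaw -2°, and the chamfer measures 36x30 as it must. Relay is at (515.8,-21.4), yaw 29.1°. Grasp it and bring it over the socket.

```bash
cat > g1.py <<'E'
from h import *
y=np.radians(29.1); x0,y0=515.8,-21.4
env.movep((x0,y0,190),down(y)); env.command_gripper(62)
env.move_straight((x0,y0,96),vel=120)
env.command_gripper(20,50); s=env.sense(); print('width',s['grip_width'],s['time'])
env.move_straight((x0,y0,200),vel=150)
env.movep((564.5,317.5,200),down(np.radians(-2)));
env.move_straight((564.5,317.5,140),vel=100); env.hold(.2)
s=env.sense(); print(s['grip_width'],s['time'],s['wrist_force'],s['tcp_pos'])
a=shot('wrist')['color']; b=shot('side')['color'][90:190,240:400]
cv2.imwrite('pics/hold.png',np.hstack([a[:,:,::-1],cv2.resize(b,(160,100))[:, :, ::-1] if 0 else cv2.resize(b,(640,400))[:,:,::-1]])[:, :, :]); 
i=cv2.imread('pics/hold.png'); cv2.imwrite('pics/hold.png',cv2.resize(i,(800,250),interpolation=cv2.INTER_AREA))
E
python3 g1.py
```

```text
width 28.643303255261323 9.0917
29.048254476249145 12.175 [ 0.74158454  0.91454377 -1.51878704] [564.91581215 317.70314375 140.87823609]
```

View pics/hold.png

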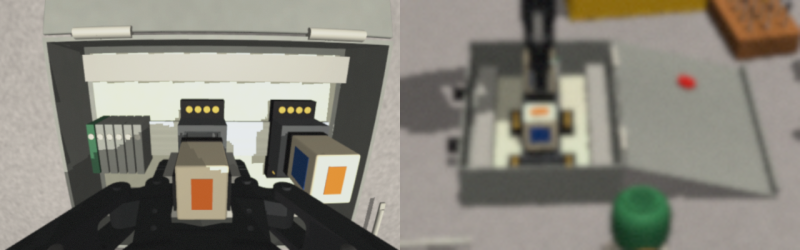

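The relay is held upright between the pads, with its patch at about (323,310) full-res, above the socket. Refine the in-hand offset from the patch, then insert with contact sensing.

```bash
cat > g2.py <<'E'
from det import *
c=shot('wrist'); a=c['color'].astype(int); s=env.sense(); zt=s['tcp_pos'][2]-36
m=comp((a[...,0]>120)&(a[...,0]>2*a[...,2]),(323,310)); r=rect(c,m,zt)[0]
off=np.array(r[0])-s['tcp_pos'][:2]; print('patch',r,'off',off)
off=np.array([off[0] if abs(off[0])<4 else 0, 0])
T=np.array([564.5,317.5])-off
env.move_straight((*T,132),vel=60)
print('hit',env.move_straight((*T,126),vel=15,contact_N=12), env.sense()['tcp_pos'],env.sense()['wrist_force'])
print('hit',env.move_straight((*T,125),vel=10,contact_N=25)); env.hold(.2)
s=env.sense();print(s['tcp_pos'],s['wrist_force'],s['grip_width'],s['time'])
E
python3 g2.py
```

```text
patch ((563.9010620117188, 317.328125), (11.825189590454102, 19.562559127807617), 87.84889221191406) off [-0.72569922 -0.30911083]
hit False [565.35022953 317.56146062 126.80276385] [-1.78123823 -0.81634668  5.33650295]
hit False
[565.35306062 317.55775526 126.74802505] [-2.43678308 -1.95669015 10.77986553] 28.880942257665044 13.6083
```

```bash
cat > g3.py <<'E'
from h import *
T=(565.2,317.5)
print('hit',env.move_straight((*T,120),vel=10,contact_N=18)); env.hold(.3)
s=env.sense();print(s['tcp_pos'],s['wrist_force'],s['time'])
env.command_gripper(55)
env.move_straight((*T,215),vel=120); env.hold(.15)
c=shot('wrist'); import pickle; pickle.dump(c,open('home.pkl','wb'))
print(env.sense()['time'])
cv2.imwrite('pics/home.png',cv2.resize(c['color'][100:360,170:500],None,fx=2,fy=2)[...,::-1])
E
python3 g3.py
```

```text
hit True
[565.33137455 317.57002836 126.82208094] [-4.64207281e-03 -1.38536747e+00  6.30524958e+00] 14.2417
15.7
```

View pics/home.png

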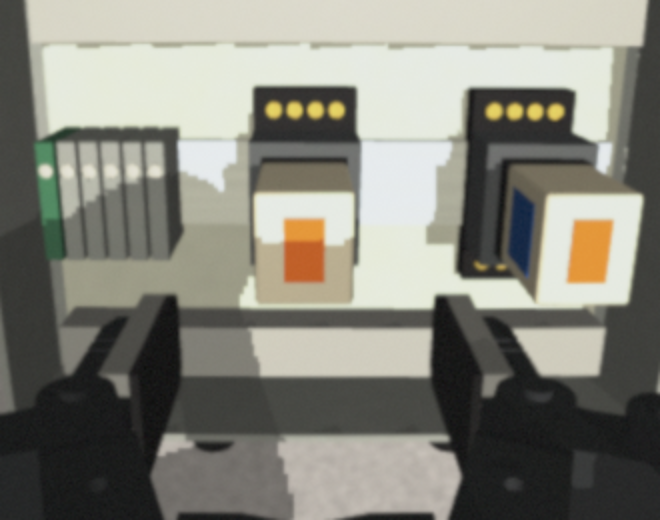

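The relay sits square in the socket, its lower edge and patch level with the fixed relay's (rows 302/303 of the crop). I'll confirm its height by touching its top with shut fingers, which also presses it home.

```bash
cat > g4.py <<'E'
from det import *
import pickle
c=pickle.load(open('home.pkl','rb'));a=c['color'].astype(int)
m=comp((a[...,0]>120)&(a[...,0]>2*a[...,2]),(322,225)); print('patch',rect(c,m,90)[0])
env.command_gripper(0)
T=(565.2,317.5)
env.move_straight((*T,172),vel=120)
print(env.move_straight((*T,155),vel=20,contact_N=15)); s=env.sense(); print('tip z',s['tcp_pos'][2]-73,s['wrist_force'])
env.hold(.1);print(env.sense()['tcp_pos'][2]-73)
env.move_straight((*T,215),vel=150)
env.command_gripper(85)
X,Y=653.8,66
env.movep((X,Y,240),down(np.pi/2)); env.hold(.15)
c=shot('wrist');s=env.sense();print(s['time'],s['tcp_pos'],s['grip_width'])
a=c['color'].astype(int); p=proj(c,(X,Y,107))[0]; print(p)
x,y=p.astype(int)
cv2.imwrite('pics/fl.png',cv2.resize(c['color'],(800,500))[...,::-1]); pickle.dump(c,open('fl.pkl','wb'))
E
python3 g4.py
```

```text
patch ((563.9322509765625, 317.0595397949219), (11.362447738647461, 18.81873321533203), 88.03633117675781)
True
tip z 89.68940425874092 [-1.06811356  0.11347019  4.72144663]
89.71244520649611
20.6833 [653.67508342  66.54373592 239.94713976] 84.63369632114586
[320.84562473 219.87542365]
```

View pics/fl.png

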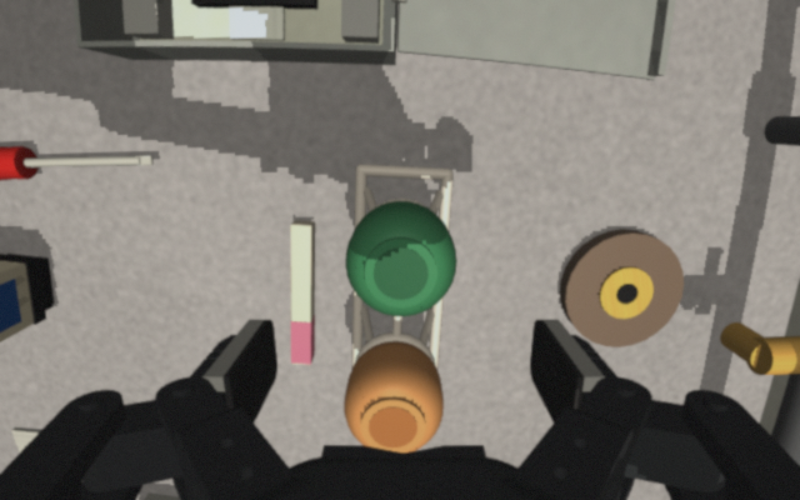

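The relay's top is at 89.7 mm, where 90 is home, and its patch is within 1 mm of the socket centre. In the wrist view the green flask's foot is at (401,272), 2 px above prediction, so y ≈ 67.2. Agate is at (394,425) and clear. Grasp with the jaws along x and carry to the ring.

```bash
cat > g5.py <<'E'
from h import *
import pickle
X,Y=653.8,67.2;q=down(np.pi/2)
env.move_straight((X,Y,127),vel=120)
env.command_gripper(45,80); s=env.sense(); print('w',s['grip_width'],s['tcp_pos'],s['time'])
env.move_straight((X,Y,255),vel=120)
print(env.sense()['wrist_force'],env.sense()['grip_width'])
env.movep((526.3,-298.9,255),q); env.move_straight((526.3,-298.9,215),vel=80); env.hold(.2)
s=env.sense();print(s['tcp_pos'],s['wrist_force'],s['grip_width'],s['time'])
c=shot('wrist');d=shot('side')
pickle.dump((c,d,s),open('held.pkl','wb'))
cv2.imwrite('pics/held.png',np.hstack([cv2.resize(c['color'][100:400,120:520],(400,300)),cv2.resize(d['color'][200:400,170:437],(400,300))])[...,::-1])
E
python3 g5.py
```

```text
w 57.47203528389403 [652.72408135  67.25151345 128.57731231] 22.1417
[-0.90052779  0.07177244 -2.18051632] 57.39899111801369
[ 526.58652524 -299.16849481  215.66204907] [ 0.41994131 -0.40264364 -2.00757901] 57.27673747703106 25.65
```

View pics/held.png

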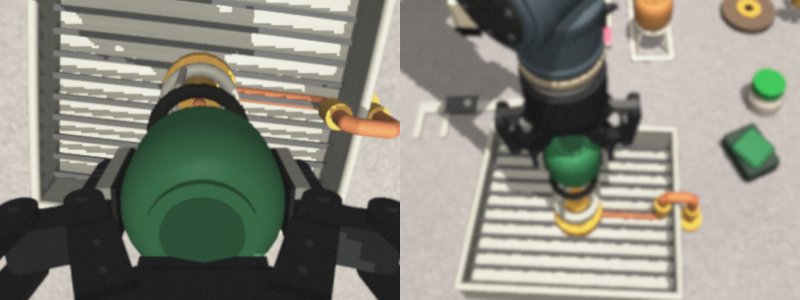

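The flask is upright in the jaws, with the foot's inner circle spanning 159–245 and centred at about (202,239) in the crop, above the ring. Check the in-hand offset by ray, then press slowly.

```bash
cat > g6.py <<'E'
from h import *
import pickle
c,d,s=pickle.load(open('held.pkl','rb'))
zf=s['tcp_pos'][2]-128.6+107
P=plane(c,[(322,339),(322-43,339),(322+43,339)],zf); print('foot',P[0],'dia',np.linalg.norm(P[1]-P[2]),'off',P[0][:2]-s['tcp_pos'][:2])
X,Y=526.0,-298.7
env.move_straight((X,Y,200),vel=50)
print(env.move_straight((X,Y,184),vel=15,contact_N=4),env.sense()['tcp_pos'],env.sense()['wrist_force'],env.sense()['time'])
E
python3 g6.py
```

```text
foot [ 527.65490144 -300.94653069  194.06204907] dia 26.844223727459674 off [ 1.0683762  -1.77803588]
True [ 525.36439814 -298.17734499  194.48381   ] [-1.30862245  1.2180933   1.43429745] 26.7333
```

Contact came at flask_mid ≈ 142.9 (expected 142), with little side force. Press down slowly to the stop.

```bash
cat > g7.py <<'E'
from h import *
X,Y=525.8,-298.4
for z in (188,182,179,177,175,173):
    h=env.move_straight((X,Y,z),vel=12,contact_N=15); env.hold(.1); s=env.sense()
    print(z,h,s['tcp_pos'].round(2),s['wrist_force'].round(1),round(s['grip_width'],1),s['time'])
    if s['wrist_force'][2]>21 or s['tcp_pos'][2]<177.6 or h: break
E
python3 g7.py
```

```text
188 False [ 525.35 -298.12  188.21] [-3.8  1.7  7. ] 57.7 27.4667
182 False [ 525.34 -298.12  182.65] [-3.9  2.9  9.4] 57.3 28.2167
179 False [ 525.34 -298.13  179.86] [-3.5  2.6 10.5] 57.4 28.7167
177 False [ 525.29 -298.09  178.01] [-4.3  2.  10. ] 57.7 29.1333
175 True [ 525.03 -297.93  178.68] [-2.4  2.6 10.9] 57.4 29.4417
```

The stop was reached: 16.5 mm of travel after first contact, then a sharp rise in force. I'll lean lightly on it, check with a last picture, and measure the ring.

```bash
cat > g8.py <<'E'
from h import *
env.move_straight((525.8,-298.4,176.6),vel=10); env.hold(.3); s=env.sense()
print(s['tcp_pos'].round(2),s['wrist_force'].round(1),s['torque'].round(2),s['grip_width'],s['time'])
c=shot('side');w=shot('wrist')
print('ring left/right edges expected, pressed:',proj(c,[(498,-299,94),(554,-299,94)]).round(1),'rest',proj(c,[(498,-299,110),(554,-299,110)]).round(1))
cv2.imwrite('pics/end.png',np.hstack([cv2.resize(w['color'][100:400,120:520],(400,300)),cv2.resize(c['color'][260:380,210:370],(400,300),interpolation=cv2.INTER_CUBIC)])[...,::-1])
E
python3 g8.py
```

```text
[ 525.29 -298.11  177.78] [-5.1  2.5 11.1] [ 0.29  0.69 -0.02] 57.397998627643304 30.0667
ring left/right edges expected, pressed: [[270.6 323.5]
 [303.5 321.1]] rest [[269.7 319.2]
 [303.3 316.8]]
```

View pics/end.png

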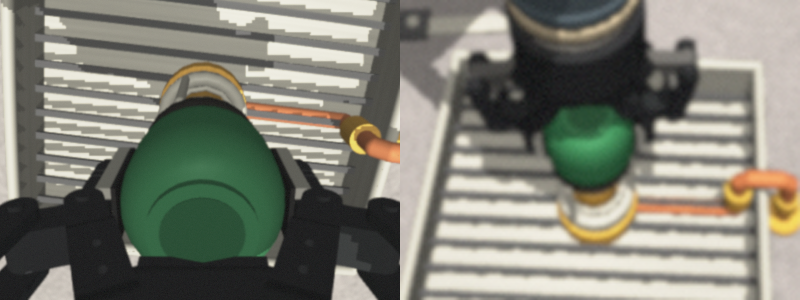

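That was the 12th picture: flask upright and in the ring, but the ring is hard to see in the side crop. Check by numbers: black pixels around the expected ring outline.

```bash
python3 - <<'E'
from h import *
c=shot('side');w=shot('wrist')
t=np.linspace(0,2*np.pi,12,endpoint=False)
for n,cc in(('side',c),('wrist',w)):
  a=cc['color'].astype(int)
  for z in(94,110):
    P=np.c_[526.2+26*np.cos(t),-298.9+26*np.sin(t),np.full(12,z+4)]
    q=proj(cc,P).round().astype(int); print(n,z,[(int(np.degrees(u)),*v.tolist(),a[v[1],v[0]].tolist()) for u,v in zip(t,q) if 0<=v[1]<400])
a=c['color']; 
for x in(278,287,297): print(x,[(y,a[y,x].tolist()) for y in range(310,346,2)])
print(env.sense()['time'])
E
```

```text
side 94 [(0, 302, 320, [43, 70, 52]), (29, 300, 313, [56, 117, 74]), (59, 294, 308, [50, 97, 65]), (90, 287, 307, [44, 77, 52]), (119, 279, 309, [44, 83, 56]), (149, 274, 315, [48, 100, 61]), (180, 272, 322, [37, 85, 54]), (210, 274, 330, [39, 55, 42]), (239, 280, 335, [55, 49, 41]), (270, 287, 336, [71, 61, 45]), (299, 295, 334, [98, 83, 61]), (330, 301, 328, [95, 94, 85])]
side 110 [(0, 302, 316, [40, 79, 53]), (29, 300, 309, [37, 77, 51]), (59, 294, 304, [42, 81, 55]), (90, 286, 302, [32, 56, 42]), (119, 279, 305, [42, 78, 53]), (149, 273, 311, [46, 93, 59]), (180, 271, 318, [51, 104, 66]), (210, 273, 325, [31, 73, 47]), (239, 279, 331, [35, 74, 47]), (270, 287, 332, [36, 77, 51]), (299, 295, 329, [36, 75, 48]), (330, 300, 323, [40, 77, 50])]
wrist 94 [(0, 378, 258, [45, 83, 56]), (29, 372, 232, [36, 64, 45]), (59, 352, 212, [38, 58, 43]), (90, 323, 204, [36, 38, 33]), (119, 294, 212, [36, 63, 45]), (149, 274, 231, [38, 66, 46]), (180, 268, 257, [48, 85, 58]), (210, 276, 282, [55, 103, 70]), (239, 296, 300, [56, 104, 70]), (270, 323, 306, [45, 80, 56]), (299, 349, 300, [55, 103, 6
[... 937 characters left out ...]
320, [72, 149, 96]), (322, [60, 130, 82]), (324, [49, 112, 71]), (326, [46, 100, 63]), (328, [41, 89, 57]), (330, [40, 84, 53]), (332, [36, 77, 51]), (334, [41, 55, 40]), (336, [71, 61, 45]), (338, [147, 113, 58]), (340, [151, 113, 52]), (342, [149, 132, 102]), (344, [210, 205, 188])]
297 [(310, [54, 120, 76]), (312, [68, 144, 90]), (314, [64, 138, 87]), (316, [57, 127, 80]), (318, [55, 117, 75]), (320, [47, 103, 66]), (322, [43, 91, 58]), (324, [39, 82, 52]), (326, [36, 78, 49]), (328, [37, 71, 45]), (330, [47, 58, 46]), (332, [93, 89, 80]), (334, [170, 156, 134]), (336, [199, 188, 166]), (338, [211, 207, 190]), (340, [205, 201, 184]), (342, [221, 218, 200]), (344, [235, 232, 220])]
30.2667
```

The numbers agree: at the pressed-ring outline the far edge (wrist 323,204) is black, and there is a dark sliver at the near edge in the side view. At the rest height there is only flask. The force ramp of 7 to about 13 N (with weight added back) matches the spring. Handing in.

```bash
python3 - <<'E'
from h import *
s=env.sense();print(s['tcp_pos'].round(2),s['wrist_force'].round(1),round(s['grip_width'],1),s['time'])
env.close_job()
E
```

```text
[ 525.29 -298.13  177.79] [-5.   3.8 11.2] 57.4 30.2667
the job is handed in; nothing more can be done
```

I plugged the smaller white relay into the empty socket, then pressed the green flask neck down into the rinser ring. I handed the job in at 30.3 s with the flask still gripped and pressed. There is no verdict from the system, so this rests on my own checks.

- **Relay:** Touching its top with the shut fingers gave 89.7 mm, where 90 mm is fully home. Its orange patch was within 1 mm of the measured socket centre and square to the socket.
- **Flask:** It touched the ring at the expected height (flask_mid 142.9 mm against 142 mm). It then went down about 16.5 mm to a sharp stop. At the end the wrist force was 11 N up, which is about 13 N on the ring once the flask's weight is added back. The grip was steady at 57.4 mm wide.
- **Weaker points:**
  - In the final side picture the ring was almost hidden behind the flask. The black pixels I could find fit the pressed position, not the rest height, but only by a few pixels.
  - A side force of about 5–6 N remained at the end.
  - The flask's offset in the gripper was read by eye as about 1–2 mm. I relied on the ring to centre it.
  - I did not check the other objects one by one at the end. No move passed close enough to touch them.

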